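Unlock the slide case: draw the hasp pin and park it in the side notch

ROBOT

A 6-joint arm with a two-finger parallel gripper is mounted at the origin on the work surface. World frame = base frame: x ahead of the robot, y to its left, z up, the work surface at z = 0. Lengths are in m, angles in rad, forces in N, time in s.
With the tool pointing down it reaches from about 0.35 to 0.85 m from the base axis. Payload 8.1 kg.
Tool frame: the origin (TCP) lies midway between the tips of the shut fingers; the grasp point (between the pads) lies 19 mm behind it (r.grip_point_offset is the distance from the TCP to the grasp point, in m); z points along the fingers, y is the line along which they close (so a half turn about z gives the same grasp; the last joint's range is limited). The gripper opens to 93 mm and grips with 3 to 60 N. Pads are 15 mm wide; open, the fingers measure 128 mm over their backs; the gripper's body (75 mm by 188 mm) begins 65 mm behind the grasp point.
Start: joints at [1.171, 0.13, 1.488, -0, 1.523, -0.085], TCP at [0.186, 0.571, 0.195] pointing down, gripper open.
Joint ranges: [-2.96, 2.96], [-0.89, 2.26], [0.02, 2.5], [-1.34, 4.48], [0, 2.73], [-2.66, 2.66]. Speed limits (rad/s): [2.39, 2.39, 2.79, 3.14, 3.14, 3.14].

INTERFACE

Orientations are given as a 3x3 rotation matrix whose columns are the frame's x, y, z axes.
In Python, from bench import r, camera, finish_job, finder gives the robot as it stands.
- The arm moves only by the shell command python3 -m jog 'ROWS' [FORCE]. ROWS is JSON, a list of rows, each a list of 7 numbers: the turn, a rotation vector about the tool's x, y, z in degrees, then the shift along the tool's x, y, z in mm, then the finger opening in mm, from 0 to 93. In form: [[wx, wy, wz, x, y, z, jaw], ...]. A call has 1 to 12 rows; each row shifts and turns the commanded pose from where the row before left it, along the tool's axes as they then stand; what a row does not reach is not made up. A row lasts 1/12 s, in which the tool goes at most 41.7 mm and 7.16 degrees, less where a joint would pass 70% of its speed; a pose out of reach is approached as far as the arm can. A call with a gripper value outside its range is refused whole. The fingers move at their own pace and stop on an object; FORCE is the grip in N (left out, the last holds). Time passes only in rows, so rows that do not move let the fingers close. It gives the time, the measured TCP pose, the force, the opening and the grip force at its end, in the units of the state.
- r.get_obs(): the state, without advancing time (a new reading comes with each control period).
- camera(name): name is "scene" or "top"; returns a dict with "color" (480x640x3 uint8, blue, green, red), "vfov" (degrees; the focal length in pixels is half the picture's height over the tangent of half this angle, whatever the lens; pixels are square), "cx", "cy" (the principal point, pixels), "xyz" and "attitude" of the camera in the world. Camera axes: x right, y down, z forward; pixel columns grow to the right and rows downward; lengths in m; the calibration is good to about 2 mm. A picture is of the moment at which its call begins. There is no depth.
- finish_job(): hands the job in; it is judged then, once.
Trained networks look in a picture, given as the dict that the camera call returned (one of the last four; its "shot" number tells which), for a name from the list of things; names that differ only in an ending like _2 or _b are one class to them, and where a whole thing is asked for, a point or a joint stands for the part that bears it (a point fixed in the world has none). Each returns a list of dicts, best first, with "p" (0 to 1); they miss things now and then, are a little off and sometimes report something else, mostly with a low value. They report only what shows in the picture. A call takes as long as a camera call. They do not tell look-alikes from the thing itself.
- finder.spot_in(picture, label): "at" ([column, row] in pixels, amid what is visible of it).
- finder.spot_point(picture, label): "at" ([column, row] in pixels: a listed point, or the origin of a listed thing).
The state is a dict: "t": time; "joints": joint angles; "joint_velocities": joint speeds; "tau": joint torques, N m; "eef_pos": TCP position; "orientation": TCP orientation; "wrist_force": force on the tool from outside, world axes, zero at the start; "wrist_torque": the same for the moment, N m; "grip_width": opening from 0.0 (shut) to 1.0 (fully open); "grasp_force": force on a finger pad.
Only numpy, scipy, OpenCV 4.12 (cv2) and the standard library are available. Lean on these libraries where they do the work, as an engineer would, in place of code of your own. Each camera call takes 0.05 s, during which the arm holds its last target. There are 200 camera calls.

TASK

Unlock the microscope slide case: slide its locking pin along the track until the shaft is right out of the hasp lugs, then move it sideways fully home into the side notch, so that it cannot slide back. Keep the pin's foot down on the plate (do not lift it out over the low walls), and leave the pots, the bottle and the eyepiece cap where they are.

Things in the scene. Friction and masses are not known exactly. Their poses are not given: they have to be found in the camera images.
- case_dock: Fixed dark plate 410 by 300 mm, 10 mm thick, on the bench, with the white slide case and, on its robot side, the pin's track, notch and hasp. Place and heading vary. Origin: bench level, on the track's centre line; z up, y along the track to the hasp, x across it to the case. Plate: x -115 to 295, y -140 to 160 mm. All 'dock' values are in this frame.
- track_end (a point): floor of the track beside its end stop (dock x 0, y -112, z 10 mm). The track is a channel 62 mm wide (dock x -31 to 31) from y 60 to the end stop at y -112, between aluminium walls 10 mm thick and 10 mm high (tops at z 20). Pin's foot on the end stop: origin at dock y -82.
- notch_home (a point): where the pin's origin comes when fully home in the side notch, midway between its cheeks (dock x -69, y -77, z 10 mm). The notch opens from the track's end towards dock -x: 70 mm wide (y -112 to -42), end wall at x -97, same floor and 10 mm high walls as the track.
- bore_mouth (a point): centre of the bore at the lug face nearest the foot (dock x 0, y 85, z 32 mm). Hasp: three upright steel lugs in a row, up to 44 mm wide, dock y 85 to 129, tops at z 54, one 19 mm bore along y through all; a tongue (y 101 to 113, top z 54) joins the middle lug to the case.
- case_front (a point): middle of the top edge of the white slide case's face towards the track (dock x 89, y 10, z 63 mm); the case is fixed, 199 by 274 mm: dock x 89 to 288, y -127 to 147, lid top at z 63
- lock_pin: Loose steel pin, 0.35 kg. A flat foot 56 (x) by 60 (y) by 12 mm with a slippery sole slides in the track; a round grip post, 22 mm diameter, stands on its centre; from the post a 14 mm round shaft, axis 22 mm above the underside, runs 135 mm to +y, over the low walls. Origin: centre of the underside, axes as the dock's. Starts at dock y 0 to 20 mm, shaft through all lugs; clear of them at y -50.
- pin_tip (a point): end point of the pin's shaft, on its axis
- post_top (a point): centre of the top of the pin's grip post, 60 mm above the foot's underside
- pot_black: bystander: clear specimen pot with black cap, 42 mm diameter, 62 mm high, standing on the bench to the +y side of the dock; origin at the centre of its underside
- pot_white: bystander: clear specimen pot with white cap, 42 mm diameter, 58 mm high, standing on the bench to the +y side of the dock; origin at the centre of its underside
- bottle: bystander: white bottle, 52 mm diameter, 125 mm high, standing on the bench to the -y side of the dock; origin at the centre of its underside
- eyepiece_cap: bystander: black round cap, 42 mm diameter, 20 mm high, lying on the slide case's lid; origin at the centre of its underside
Things that resemble listed ones, but are neither listed nor needed, are in the scene too. What is shaped like the lock_pin but blue or red is not meant.

How it is judged:
On the way:
1. the pin's shaft is drawn clear of the hasp lugs (y of pin_tip in the frame of case_dock below 0.083 m), for 0.1 s.
At the end, for the whole second after the job is handed in: The pin rests flat (within 0.1 rad) on the plate in the side notch, its foot between the notch's cheeks and within 13 mm of touching the notch's end wall (so clear of the track), its shaft clear of the lugs and within 0.3 rad of parallel to the track, at rest (x of lock_pin in the frame of case_dock between -0.076 and -0.056 m and y of lock_pin in the frame of case_dock between -0.09 and -0.06 m and z of lock_pin in the frame of case_dock below 0.014 m and y of pin_tip in the frame of case_dock below 0.083 m and angle between lock_pin's own z axis and vertical below 0.1 rad and angle between the y axis of lock_pin and the y axis of case_dock, either way round below 0.3 rad and linear speed of lock_pin below 0.02 m/s).
It fails at once if the pin is lifted more than 15 mm off the plate (z of lock_pin in the frame of case_dock above 0.025 m).
It fails at once if a pot, the bottle or the cap is moved by more than 30 mm or knocked over (distance of any of pot_black, pot_white, bottle, eyepiece_cap from where it was at the start of the episode above 0.03 m or angle between any of pot_black, pot_white, bottle's own z axis and vertical above 0.5 rad).
It also fails if it takes over 37 s, if anything falls off the work surface, if the arm or the gripper's body presses on something with over 40 N, if the wrist force passes 120 N, or if a joint passes its speed limit or range.

## Working session

There is one attempt and no reset: what is moved stays moved. The work goes in short steps, Python scripts to look and compute and a shell command to move; the robot and the scene stay as the last step left them, time stands still between calls to the robot, and variables do not carry over. Pictures are saved under pics/ and viewed, at most 10 in all, crops included, and the job is handed in when it is done.

```bash
mkdir -p pics; cat > h.py <<'E'
import numpy as np, cv2, json
from bench import r, camera, finish_job, finder
def ray(p,uv):
    f=p["color"].shape[0]/2/np.tan(np.radians(p["vfov"])/2)
    d=np.array([(uv[0]-p["cx"])/f,(uv[1]-p["cy"])/f,1.])
    return np.array(p["xyz"]),np.array(p["attitude"])@(d/np.linalg.norm(d))
def atz(p,uv,z):
    o,d=ray(p,uv); return o+d*(z-o[2])/d[2]
def tri(rs):
    A=sum(np.eye(3)-np.outer(d,d) for o,d in rs); b=sum((np.eye(3)-np.outer(d,d))@o for o,d in rs)
    return np.linalg.solve(A,b)
def proj(p,X):
    f=p["color"].shape[0]/2/np.tan(np.radians(p["vfov"])/2)
    c=np.array(p["attitude"]).T@(np.array(X)-p["xyz"]); return [p["cx"]+f*c[0]/c[2],p["cy"]+f*c[1]/c[2]]
E
python3 - <<'E'
from h import *
np.set_printoptions(precision=4,suppress=True)
P={n:camera(n) for n in("scene","top")}
for n,p in P.items():
    cv2.imwrite(f"pics/{n}0.png",p["color"]); print(n,p["vfov"],p["cx"],p["cy"],p["xyz"])
for l in["track_end","notch_home","bore_mouth","case_front","lock_pin","pin_tip","post_top","case_dock","pot_black","pot_white","bottle","eyepiece_cap"]:
    R={}
    for n,p in P.items():
        R[n]=finder.spot_point(p,l); print(l,n,[(np.round(x["at"],1).tolist(),round(x["p"],2)) for x in R[n][:3]])
    if R["scene"] and R["top"]: print("   tri",tri([ray(P[n],R[n][0]["at"]) for n in P]))
o=r.get_obs();print(o["t"],o["eef_pos"],np.array(o["orientation"]))
E
```

```text
scene 56.133170294205115 313.16222096977117 242.71459233126976 [1.1018 0.3107 0.6609]
top 55.22477156830991 324.71420694920187 242.13535793988973 [ 0.4706 -0.0212  0.8995]
track_end scene [([243.4, 259.7], 0.75)]
track_end top [([394.8, 228.8], 0.71)]
   tri [ 0.625  -0.1449  0.0111]
notch_home scene [([275.1, 249.1], 0.58)]
notch_home top [([381.0, 261.6], 0.75)]
   tri [ 0.5603 -0.1153  0.0052]
bore_mouth scene []
bore_mouth top [([291.9, 234.0], 0.9)]
case_front scene [([272.8, 295.4], 0.68)]
case_front top [([327.8, 180.9], 0.86), ([378.2, 263.4], 0.36)]
   tri [ 0.7063 -0.0125  0.0655]
lock_pin scene [([277.6, 194.4], 0.81), ([174.8, 209.9], 0.69), ([300.4, 286.7], 0.57)]
lock_pin top [([329.4, 236.3], 0.81), ([436.6, 351.7], 0.79), ([516.0, 250.9], 0.78)]
   tri [ 0.5962 -0.0396  0.199 ]
pin_tip scene [([399.1, 199.2], 0.82), ([268.8, 157.8], 0.75), ([202.1, 233.5], 0.7)]
pin_tip top [([252.5, 238.9], 0.94), ([298.5, 411.7], 0.88), ([491.2, 409.5], 0.81)]
   tri [0.5653 0.1138 0.2374]
post_top scene [([168.8, 189.0], 0.88), ([344.4, 202.3], 0.8), ([302.8, 262.5], 0.75)]
post_top top [([443.4, 356.6], 0.89), ([323.4, 231.0], 0.82), ([529.3, 246.8], 0.71)]
   tri [ 0.4814 -0.3043  0.0522]
case_dock scene [([293.2, 284.3], 0.56)]
case_dock top [([334.3, 231.6], 0.72)]
   tri [ 0.6212 -0.026   0.0058]
pot_black scene [([389.4, 378.2], 0.98)]
pot_black top [([212.9, 195.3], 0.96), ([222.8, 253.5], 0.15)]
   tri [ 0.6995  0.2182 -0.0017]
pot_white scene [([407.1, 319.2], 0.85)]
pot_white top [([220.9, 253.3], 0.63)]
   tri [0.5801 0.196  0.0086]
bottle scene [([154.2, 273.7], 0.79)]
bottle top [([459.9, 177.1], 0.56)]
   tri [ 0.7367 -0.286  -0.0138]
eyepiece_cap scene [([215.3, 314.4], 0.67)]
eyepiece_cap top [([354.4, 140.3], 0.66)]
   tri [ 0.7882 -0.0666  0.0623]
1.3 [0.1858 0.5705 0.1953] [[-0.9509  0.3096  0.    ]
 [ 0.3096  0.9509  0.    ]
 [-0.      0.     -1.    ]]
```

View pics/top0.png

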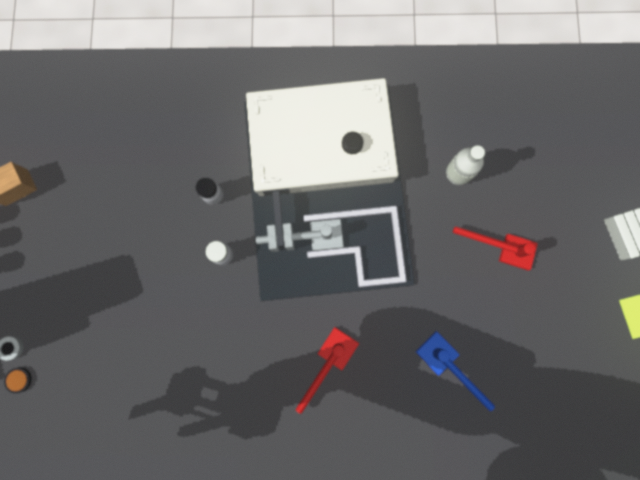

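View pics/scene0.png

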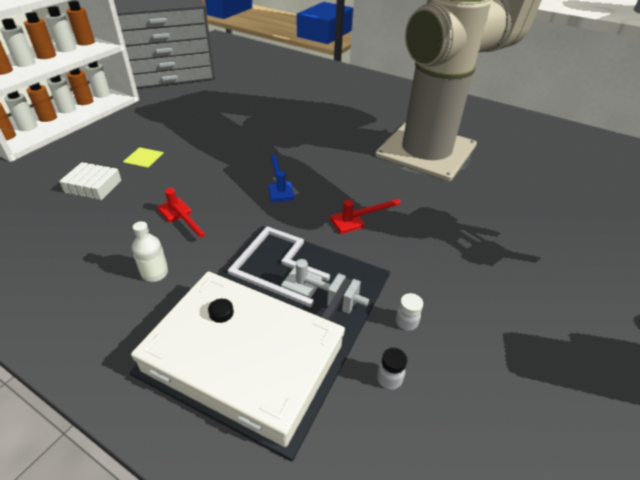

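```bash
cat > fit.py <<'E'
from h import *
from scipy.optimize import least_squares
np.set_printoptions(precision=4,suppress=True)
P={n:camera(n) for n in("scene","top")}
L={"track_end":(0,-112,10),"notch_home":(-69,-77,10),"bore_mouth":(0,85,32),"case_front":(89,10,63)}
obs=[(n,np.array(X)/1e3,f[0]["at"]) for l,X in L.items() for n in P if (f:=finder.spot_point(P[n],l))]
# lid corners, wall-end picks by eye
obs+=[("top",np.array(X)/1e3,uv) for X,uv in[((288,147,63),(247,93)),((288,-127,63),(386,80)),((89,-127,63),(397,178)),((89,147,63),(254,190))]]
def W(q,X): c,s=np.cos(q[3]),np.sin(q[3]); return q[:3]+[c*X[0]-s*X[1],s*X[0]+c*X[1],X[2]]
s=least_squares(lambda q:np.concatenate([np.array(proj(P[n],W(q,X)))-uv for n,X,uv in obs]),[.62,-.03,0,0],loss="soft_l1",f_scale=2)
q=s.x; print("dock",q); 
for n,X,uv in obs: print(n,X,np.array(proj(P[n],W(q,X)))-uv)
np.save("dock.npy",q)
def near(l,X):
    rs=[]
    for n in P:
        e=np.array(proj(P[n],W(q,X)))
        b=min(finder.spot_point(P[n],l),key=lambda f:np.hypot(*(f["at"]-e)))
        print(l,n,b["at"],b["p"],"expected",e); rs.append(ray(P[n],b["at"]))
    w=tri(rs); c,s_=np.cos(q[3]),np.sin(q[3]); d=w-q[:3]
    print(l,"world",w,"dock",c*d[0]+s_*d[1],-s_*d[0]+c*d[1],d[2])
near("post_top",np.array([0,.01,.07])); near("pin_tip",np.array([0,.145,.032])); near("lock_pin",np.array([0,.01,.01]))
E
python3 fit.py
```

```text
dock [ 0.616  -0.0294 -0.0006  0.0817]
scene [ 0.    -0.112  0.01 ] [-0.357   1.5362]
top [ 0.    -0.112  0.01 ] [-4.0686 -0.2991]
scene [-0.069 -0.077  0.01 ] [ 1.6089 -2.6393]
top [-0.069 -0.077  0.01 ] [3.5347 1.5577]
scene [0.    0.085 0.032] [-0.3839  0.7732]
top [0.    0.085 0.032] [0.9701 3.9177]
scene [0.089 0.01  0.063] [0.1028 1.5072]
top [0.089 0.01  0.063] [-0.539   1.0964]
top [0.288 0.147 0.063] [-0.466  -2.0219]
top [ 0.288 -0.127  0.063] [ 1.0826 -1.5957]
top [ 0.089 -0.127  0.063] [ 1.4194 -0.6732]
top [0.089 0.147 0.063] [-0.853   0.2621]
post_top scene [302.7, 263.0] 0.63 expected [296.5087 260.5331]
post_top top [324.1, 233.2] 0.68 expected [329.9591 229.6562]
post_top world [ 0.6097 -0.0088  0.0641] dock -0.004570025437564747 0.02097204654409519 0.06471467227283653
pin_tip scene [398.9, 200.6] 0.92 expected [361.8612 300.7381]
pin_tip top [254.1, 238.3] 0.69 expected [259.9134 239.2854]
pin_tip world [0.5662 0.113  0.235 ] dock -0.03800012968542612 0.1459477256217142 0.2356075119246161
lock_pin scene [304.1, 285.9] 0.72 expected [296.6981 282.3435]
lock_pin top [325.0, 234.1] 0.71 expected [330.0645 234.8962]
lock_pin world [ 0.6153 -0.0063  0.0079] dock 0.0012595397369739476 0.023012111826786568 0.008463038201865272
```

```bash
cat > ov.py <<'E'
from h import *
import sys
q=np.load("dock.npy")
def W(X): X=np.array(X)/1e3;c,s=np.cos(q[3]),np.sin(q[3]); return q[:3]+[c*X[0]-s*X[1],s*X[0]+c*X[1],X[2]]
polys=[([(-31,60,20),(-31,-42,20),(-97,-42,20),(-97,-112,20),(31,-112,20),(31,60,20)],(0,0,255)),
 ([(-115,-140,10),(-115,160,10),(295,160,10),(295,-140,10),(-115,-140,10)],(0,255,255)),
 ([(89,-127,63),(89,147,63),(288,147,63),(288,-127,63),(89,-127,63)],(0,255,0)),
 ([(-22,85,54),(22,85,54),(22,129,54),(-22,129,54)],(255,0,255))]
ims=[]
for n,(x0,y0,w,h) in {"top":(235,70,190,240),"scene":(120,210,290,240)}.items():
    p=camera(n);k=2.5 if n=="top" else 1.0
    k=2.4 if n=="top" else 1.15
    im=cv2.resize(p["color"][y0:y0+h,x0:x0+w],None,fx=2.4 if n=="top" else 1.15,fy=2.4,interpolation=cv2.INTER_CUBIC) if n=="top" else cv2.resize(p["color"][y0:y0+h,x0:x0+w],None,fx=1.15,fy=1.15)
    for X,c in polys:
        cv2.polylines(im,[np.int32([(np.array(proj(p,W(a)))-(x0,y0)+.5)*k for a in X])],False,c,1,cv2.LINE_AA)
    ims.append(im)
H=ims[0].shape[0]; ims[1]=cv2.copyMakeBorder(ims[1],0,H-ims[1].shape[0],0,0,cv2.BORDER_CONSTANT)
cv2.imwrite(sys.argv[1],np.hstack(ims))
E
python3 ov.py pics/ov0.png
```

```text
(no output)
```

View pics/ov0.png

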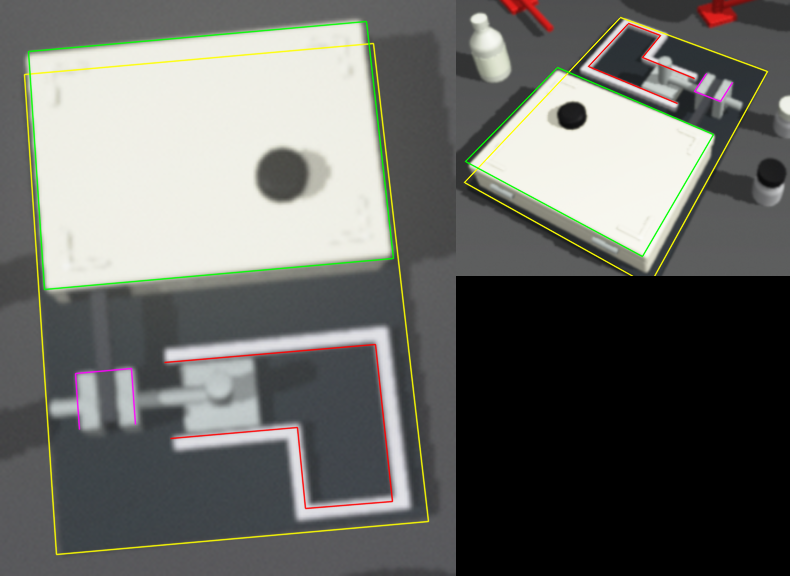

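The overlay fits the dock to about 2 mm. The red walls, green lid and magenta lugs all lie on their edges, and the steel pin's post top is at top pixel (326,230) and scene pixel (303,263). Next I turn the tool to the dock heading.

```bash
python3 -m jog '[[0,0,6.73,0,0,0,60],[0,0,6.73,0,0,0,60],[0,0,6.73,0,0,0,60],[0,0,6.73,0,0,0,60],[0,0,6.73,0,0,0,60],[0,0,6.73,0,0,0,60],[0,0,6.73,0,0,0,60],[0,0,6.73,0,0,0,60],[0,0,6.73,0,0,0,60],[0,0,6.73,0,0,0,60]]' 40
cat > go.py <<'E'
from h import *
import sys
np.set_printoptions(precision=4,suppress=True)
q=np.load("dock.npy");c,s=np.cos(q[3]),np.sin(q[3]);D=np.array([[c,-s,0],[s,c,0],[0,0,1]])
o=r.get_obs();R=np.array(o["orientation"]);e=np.array(o["eef_pos"])
print("t",o["t"],"tcp dock mm",D.T@(e-q[:3])*1e3,"yaw err deg",np.degrees(np.arctan2(R[1,1],R[0,1])-q[3]),"F",o["wrist_force"],"grip",o["grip_width"]*93,o["grasp_force"])
if len(sys.argv)>1:
    T=D@(np.array(eval(sys.argv[1]))/1e3)+q[:3]; print("shift tool mm",R.T@(T-e)*1e3)
E
python3 - <<'E'
from h import *
p=camera("top");s=camera("scene");q=np.load("dock.npy");c,n=np.cos(q[3]),np.sin(q[3]);D=np.array([[c,-n,0],[n,c,0],[0,0,1]])
w=tri([ray(p,(326.3,230)),ray(s,(302.7,263))]);print("post dock",D.T@(w-q[:3]))
print(D.T@(atz(p,(326.3,230),.0694)-q[:3]),D.T@(atz(s,(302.7,263),.0694)-q[:3]))
E
python3 go.py '(0,15,150)'
```

```text
t: 3.03
eef_pos: [0.1857, 0.5705, 0.1953]
orientation: [[-0.076, 0.997, 0.0], [0.997, 0.076, -0.0], [-0.0, 0.0, -1.0]]
wrist_force: [0.1, -0.0, -0.4]
grip_width: 0.643
grasp_force: 0.0
post dock [-0.00084252  0.01934629  0.06774597]
[-2.86431121e-05  1.67453527e-02  6.99652761e-02] [9.89578775e-05 2.30903315e-02 6.99652761e-02]
t 3.1333 tcp dock mm [-379.8096  632.9654  195.8948] yaw err deg -0.15108951163479029 F [ 0.7643 -0.505   0.7156] grip 59.69136906696991 0.0
shift tool mm [-616.9593  381.4366   45.9365]
```

```bash
python3 -m jog '[[0,0,0,-25.6,15.9,0,60],[0,0,0,-25.6,15.9,0,60],[0,0,0,-25.6,15.9,0,60],[0,0,0,-25.6,15.9,0,60],[0,0,0,-25.6,15.9,0,60],[0,0,0,-25.6,15.9,0,60],[0,0,0,-25.6,15.9,0,60],[0,0,0,-25.6,15.9,0,60],[0,0,0,-25.6,15.9,0,60],[0,0,0,-25.6,15.9,0,60],[0,0,0,-25.6,15.9,0,60],[0,0,0,-25.6,15.9,0,60]]' >/dev/null
python3 -m jog '[[0,0,0,-25.6,15.9,0,60],[0,0,0,-25.6,15.9,0,60],[0,0,0,-25.6,15.9,0,60],[0,0,0,-25.6,15.9,0,60],[0,0,0,-25.6,15.9,0,60],[0,0,0,-25.6,15.9,0,60],[0,0,0,-25.6,15.9,0,60],[0,0,0,-25.6,15.9,0,60],[0,0,0,-25.6,15.9,0,60],[0,0,0,-25.6,15.9,0,60],[0,0,0,-25.6,15.9,0,60],[0,0,0,-25.6,15.9,0,60]]' >/dev/null
python3 -m jog '[[0,0,0,0,0,5,60],[0,0,0,0,0,5,60]]' >/dev/null; python3 go.py '(0,18,36)'
```

```text
t 5.3 tcp dock mm [  2.0305  17.129  185.526 ] yaw err deg 0.059053364425982774 F [ 0.0788  0.672  -0.1357] grip 59.802099045745365 0.0
shift tool mm [  0.8617  -2.0383 149.526 ]
```

```bash
python3 -m jog '[[0,0,0,0.5,-1,20,60],[0,0,0,0.5,-1,20,60],[0,0,0,0,0,20,60],[0,0,0,0,0,20,60],[0,0,0,0,0,20,60],[0,0,0,0,0,0,60]]' >/dev/null
python3 go.py '(0,18,36)'; python3 -c "
from h import *
im=[]
for n,(x,y) in {'scene':(220,180),'top':(240,150)}.items():
    p=camera(n);im.append(cv2.resize(p['color'][y:y+150,x:x+150],None,fx=2.6,fy=2.6))
cv2.imwrite('pics/g1.png',np.hstack(im))"
```

```text
t 5.8 tcp dock mm [-4.4058 21.4901 80.6189] yaw err deg 0.19675772132197017 F [-0.4966 -0.0201 -1.2266] grip 60.20464448522559 0.0
shift tool mm [-3.5833  4.7451 44.5767]
```

View pics/g1.png

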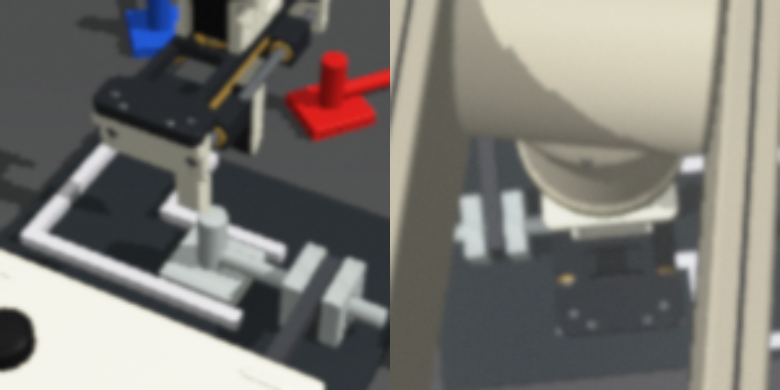

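```bash
for i in 1 2 3; do python3 -m jog '[[0,0,0,0,0,0,60]]' >/dev/null;  python3 go.py '(0,18,36)'; done; python3 -c "
from h import *
p=camera('scene');o=r.get_obs();e=np.array(o['eef_pos']);R=np.array(o['orientation'])
for y in (-.03,-.05,0,.03,.05):
  print(y,[((np.array(proj(p,e+R@[0,y,z]))-(220,180))*2.6).round().tolist() for z in(0,-.03)])"
```

```text
t 5.9833 tcp dock mm [ 0.1834 20.0565 87.431 ] yaw err deg 0.08220087722008527 F [-0.2209 -0.3032 -0.0961] grip 59.92239526114297 0.0
shift tool mm [-2.0493 -0.2687 51.4309]
t 6.0667 tcp dock mm [ 0.8032 19.6421 88.0302] yaw err deg 0.04198332341871249 F [ 0.4262 -0.7828  0.3131] grip 60.20584843371805 0.0
shift tool mm [-1.6167 -0.9583 52.0284]
t 6.15 tcp dock mm [ 0.7538 19.4451 87.7927] yaw err deg 0.01815639434123418 F [-0.2948 -0.4692  0.8588] grip 59.885227775940244 0.0
shift tool mm [-1.4193 -0.9004 51.7911]
-0.03 [[230.0, 171.0], [231.0, 140.0]]
-0.05 [[243.0, 155.0], [244.0, 123.0]]
0 [[210.0, 197.0], [210.0, 165.0]]
0.03 [[189.0, 224.0], [189.0, 192.0]]
0.05 [[174.0, 243.0], [174.0, 211.0]]
```

The scene crop shows the near finger tip at about (190,210). The TCP projects to column 210 over the post's column 212, so they line up and I can descend.

```bash
python3 -m jog '[[0,0,0,-0.5,-0.9,10,60],[0,0,0,-0.5,0,10,60],[0,0,0,0,0,10,60],[0,0,0,0,0,10,60],[0,0,0,0,0,8,60],[0,0,0,0,0,4,60],[0,0,0,0,0,0,60],[0,0,0,0,0,0,60]]';python3 go.py '(0,18,36)'
python3 -m jog '[[0,0,0,0,0,0,15],[0,0,0,0,0,0,15],[0,0,0,0,0,0,15],[0,0,0,0,0,0,15],[0,0,0,0,0,0,15],[0,0,0,0,0,0,15],[0,0,0,0,0,0,15]]' 40; python3 go.py '(0,-80,36)'
```

```text
t: 6.87
eef_pos: [0.6129, -0.011, 0.0329]
orientation: [[-0.081, 0.997, -0.001], [0.997, 0.081, 0.0], [0.0, -0.001, -1.0]]
wrist_force: [0.2, 0.9, 0.2]
grip_width: 0.643
grasp_force: 0.0
t 6.8667 tcp dock mm [-1.5436 18.522  33.5032] yaw err deg -0.015117512588285665 F [0.2018 0.9003 0.1839] grip 59.8254136596606 0.0
shift tool mm [-0.5212  1.5419 -2.4981]
t: 7.45
eef_pos: [0.6136, -0.011, 0.0337]
orientation: [[-0.081, 0.997, 0.001], [0.997, 0.081, 0.0], [-0.0, 0.001, -1.0]]
wrist_force: [1.6, 1.1, -0.1]
grip_width: 0.22
grasp_force: 40.0
t 7.45 tcp dock mm [-0.8543 18.4899 34.2272] yaw err deg -0.012433074597280411 F [ 1.6188  1.1176 -0.081 ] grip 20.489032203276995 40.003947615623474
shift tool mm [-98.4898   0.8774  -1.7663]
```

```bash
python3 -m jog '[[0,0,0,-3,0,0,15],[0,0,0,-6,0,0,15],[0,0,0,-8,0,0,15],[0,0,0,-8,0,0,15],[0,0,0,-8,0,0,15],[0,0,0,-4,0,0,15],[0,0,0,0,0,0,15],[0,0,0,0,0,0,15]]';python3 go.py '(0,-80,36)'
python3 -c "
from h import *
im=[]
for n,(x,y) in {'scene':(220,180),'top':(240,150)}.items():
    p=camera(n);im.append(cv2.resize(p['color'][y:y+150,x:x+150],None,fx=2.6,fy=2.6))
cv2.imwrite('pics/g2.png',np.hstack(im))"
```

```text
t: 8.12
eef_pos: [0.6171, -0.0493, 0.0338]
orientation: [[-0.08, 0.997, 0.002], [0.997, 0.08, -0.001], [-0.001, 0.002, -1.0]]
wrist_force: [5.9, -0.7, 0.5]
grip_width: 0.223
grasp_force: 40.0
t 8.1167 tcp dock mm [ -0.5441 -19.9514  34.3441] yaw err deg -0.06998190108833788 F [ 5.8707 -0.6788  0.5051] grip 20.770519431291003 40.009830594062805
shift tool mm [-60.0496   0.6203  -1.5894]
```

View pics/g2.png

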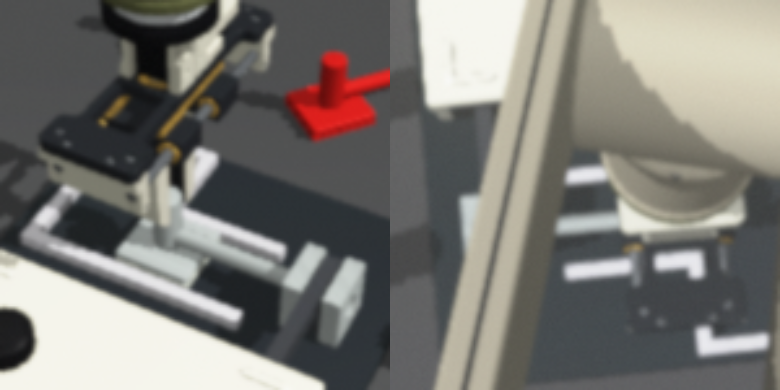

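The shaft is sliding back with the gripper, and the post stays between the fingers at column 170. I keep pulling, then feel for the end stop.

```bash
python3 -m jog '[[0,0,0,-4,-0.3,0,15],[0,0,0,-8,-0.3,0,15],[0,0,0,-8,0,0,15],[0,0,0,-8,0,0,15],[0,0,0,-8,0,0,15],[0,0,0,-8,0,0,15],[0,0,0,-7,0,0,15],[0,0,0,-4,0,0,15],[0,0,0,0,0,0,15],[0,0,0,0,0,0,15]]'>/dev/null;python3 go.py
for i in 1 2; do python3 -m jog '[[0,0,0,-2,0,0,15],[0,0,0,0,0,0,15],[0,0,0,0,0,0,15]]'>/dev/null;python3 go.py; done
```

```text
t 9.05 tcp dock mm [ -1.9852 -74.5283  34.1986] yaw err deg -0.042727040707569094 F [ 1.7574 -1.4968  3.5137] grip 21.053380688535228 40.00105261802673
t 9.3 tcp dock mm [ -2.1363 -75.4644  34.1716] yaw err deg -0.006310654784976192 F [ 0.6907 -0.4326  5.6665] grip 20.833410600368115 40.001513957977295
t 9.55 tcp dock mm [ -2.1889 -77.1302  34.1816] yaw err deg 0.0034920427453960113 F [-0.6021  2.0606  4.9562] grip 21.323637415169177 40.00187158584595
```

```bash
for i in 1 2; do python3 -m jog '[[0,0,0,-2,0,0,15],[0,0,0,0,0,0,15],[0,0,0,0,0,0,15]]'>/dev/null;python3 go.py; done
```

```text
t 9.8 tcp dock mm [ -2.2181 -79.0311  34.1388] yaw err deg 0.006084537800009408 F [-0.3396  2.9693  5.8307] grip 21.458847594206443 40.0019645690918
t 10.05 tcp dock mm [ -2.1889 -81.0341  34.1566] yaw err deg 0.0043375892074631415 F [-0.2957  1.6312  5.4891] grip 20.8489200481897 40.00198245048523
```

```bash
python3 -m jog '[[0,0,0,-2,0,0,15],[0,0,0,0,0,0,15],[0,0,0,0,0,0,15]]'>/dev/null;python3 go.py;python3 ov.py pics/ov2.png
```

```text
t 10.3 tcp dock mm [ -2.1705 -82.8007  34.1813] yaw err deg 0.012033773810796818 F [-0.5915  3.5843  6.9385] grip 20.868946149065586 40.0022828578949
```

View pics/ov2.png

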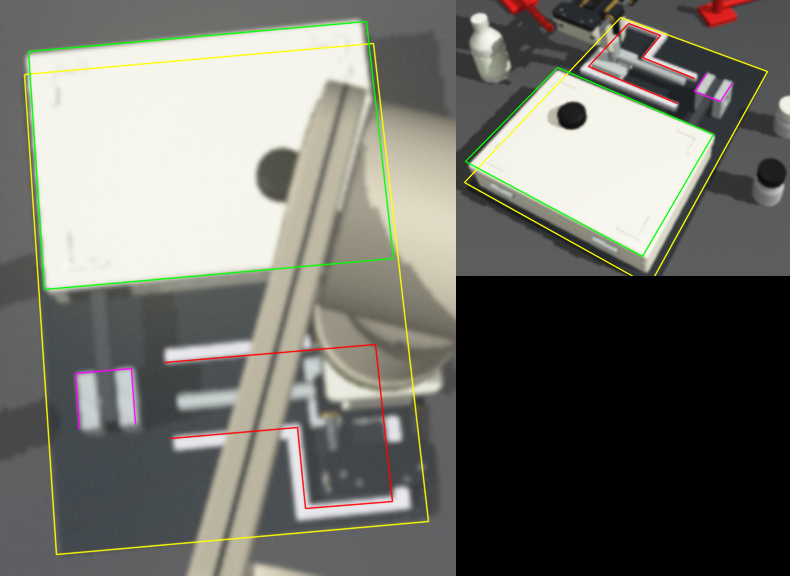

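The shaft is out of the lugs, with the tip at crop (177,402). I measure its dock y.

```bash
python3 -c "
from h import *
q=np.load('dock.npy');c,n=np.cos(q[3]),np.sin(q[3]);D=np.array([[c,-n,0],[n,c,0],[0,0,1]])
p=camera('top');s=camera('scene')
print('eye',D.T@(atz(p,(308.75-.2,237.3),.0314)-q[:3]))
for m in(p,s):
  for f in finder.spot_point(m,'pin_tip')[:4]: print(f['at'],f['p'],D.T@(atz(m,f['at'],.0314)-q[:3]))
  for f in finder.spot_point(m,'lock_pin')[:4]: print('pin',f['at'],f['p'],D.T@(atz(m,f['at'],.0094)-q[:3]))
"; python3 go.py
```

```text
eye [-0.00451149  0.05171868  0.03196528]
[307.9, 235.5] 0.95 [-0.00091826  0.05267372  0.03196528]
[493.7, 407.4] 0.56 [-0.34458558 -0.2561731   0.03196528]
pin [518.1, 251.0] 0.97 [-0.06430675 -0.35103768  0.00996528]
pin [379.1, 234.2] 0.7 [-0.00723903 -0.08594654  0.00996528]
[200.8, 236.4] 0.89 [ 0.00054333 -0.21680081  0.03196528]
[310.2, 281.6] 0.78 [0.00349841 0.04112485 0.03196528]
[399.2, 201.8] 0.76 [-0.31135412  0.10551754  0.03196528]
[269.6, 156.6] 0.57 [-0.32965314 -0.25325708  0.03196528]
pin [342.4, 222.0] 0.88 [-0.20761095  0.01165015  0.00996528]
pin [174.7, 208.3] 0.85 [-0.06558606 -0.34688454  0.00996528]
pin [292.3, 281.8] 0.63 [0.00281565 0.00179408 0.00996528]
pin [279.9, 191.2] 0.42 [-0.23924742 -0.1696458   0.00996528]
t 10.7 tcp dock mm [ -2.2401 -82.8087  34.1411] yaw err deg 0.00974862653368589 F [0.1438 2.8079 5.9591] grip 20.828659784181127 40.00218093395233
```

```bash
python3 -m jog '[[0,0,0,3,0,0,15],[0,0,0,2,0,0,15],[0,0,0,0,0,0,15],[0,0,0,0,-4,0,15],[0,0,0,0,-6,0,15],[0,0,0,0,-8,0,15],[0,0,0,0,-8,0,15],[0,0,0,0,-8,0,15],[0,0,0,0,-4,0,15],[0,0,0,0,0,0,15]]'>/dev/null;python3 go.py
python3 -m jog '[[0,0,0,0,-5,0,15],[0,0,0,0,-7,0,15],[0,0,0,0,-7,0,15],[0,0,0,0,-4,0,15],[0,0,0,0,0,0,15],[0,0,0,0,0,0,15]]'>/dev/null;python3 go.py
```

```text
t 11.5333 tcp dock mm [-41.4601 -78.4881  34.1257] yaw err deg -0.030475231118158412 F [-1.7267  0.2054  7.6565] grip 20.99614818968107 40.00263154506683
t 12.0333 tcp dock mm [-64.273  -78.5403  34.1443] yaw err deg -0.026828844400345806 F [-1.0652 -0.1069  8.8718] grip 20.99510894424524 40.00385820865631
```

```bash
for i in 1 2; do python3 -m jog '[[0,0,0,0,-2,0,15],[0,0,0,0,0,0,15],[0,0,0,0,0,0,15]]'>/dev/null;python3 go.py; done; python3 ov.py pics/ov3.png
```

```text
t 12.2833 tcp dock mm [-65.3345 -78.4337  34.1147] yaw err deg -0.01745604618463879 F [2.2522 0.4366 6.2368] grip 20.742458130366153 40.00176250934601
t 12.5333 tcp dock mm [-65.9217 -78.4099  34.4535] yaw err deg -0.01071255853127492 F [8.3036 2.3737 2.6742] grip 20.91817680114176 40.04618704319
```

View pics/ov3.png

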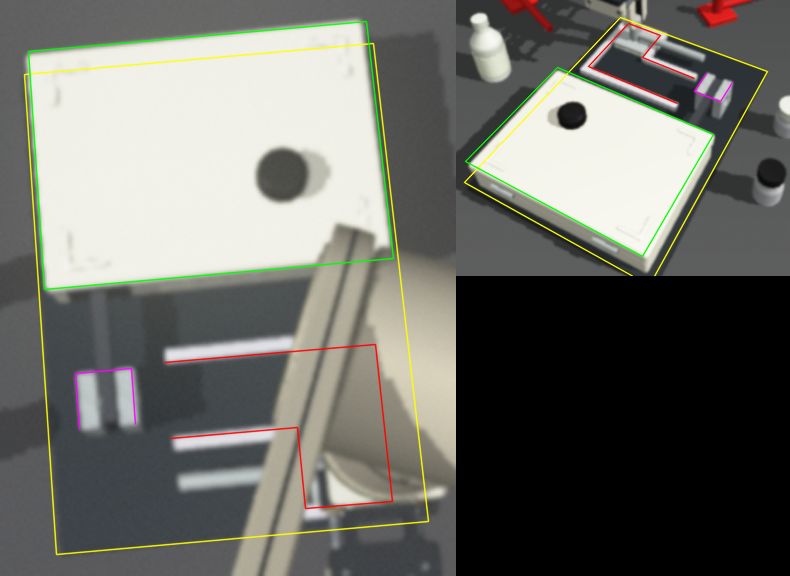

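The shaft now lies parallel to the track, outside it, with the tip at crop (178,482). The wall contact force is rising, so the pin is home. I release it, retreat and check.

```bash
python3 -m jog '[[0,0,0,0,1,0,15],[0,0,0,0,0,0,35],[0,0,0,0,0,0,45],[0,0,0,0,0,0,45],[0,0,0,0,0,0,45],[0,0,0,0,0,0,45]]'; python3 -m jog '[[0,0,0,0,0,-8,45],[0,0,0,0,0,-15,45],[0,0,0,0,0,-25,45],[0,0,0,0,0,-25,45],[0,0,0,0,-20,-25,45],[0,0,0,0,-30,-20,45],[0,0,0,0,-30,0,45],[0,0,0,0,-30,0,45],[0,0,0,0,-30,0,45],[0,0,0,0,0,0,45]]'>/dev/null;python3 go.py;python3 ov.py pics/ov4.png
```

```text
t: 13.13
eef_pos: [0.5556, -0.1129, 0.0325]
orientation: [[-0.081, 0.997, -0.002], [0.997, 0.081, 0.0], [0.001, -0.002, -1.0]]
wrist_force: [0.4, 0.0, -0.4]
grip_width: 0.476
grasp_force: 0.0
t 13.9667 tcp dock mm [-210.177   -77.9663  151.6381] yaw err deg -0.056010005258700604 F [-0.335   1.1441  0.2773] grip 44.93415893009385 0.0
```

View pics/ov4.png

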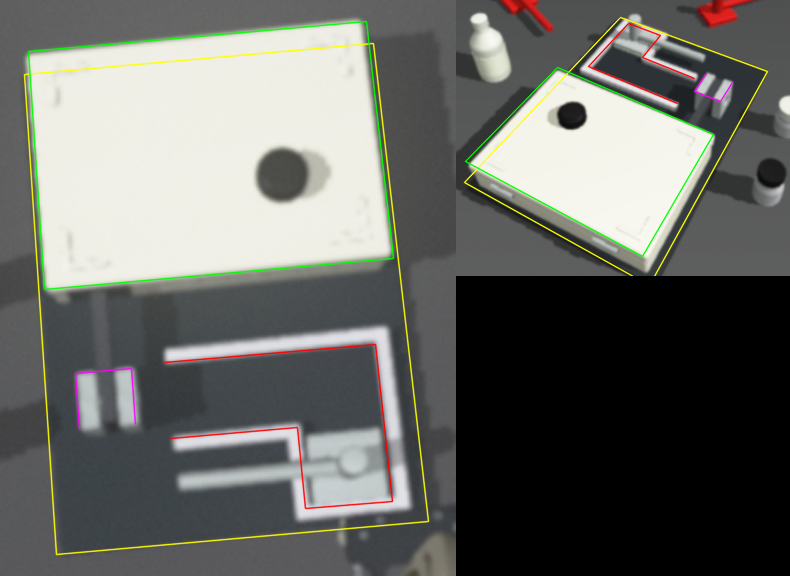

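The foot is in the notch, against the end wall at crop (350,470), with the shaft parallel to the track and nothing else moved. I hand the job in.

```bash
python3 -c "
from bench import finish_job
print(finish_job())"
```

```text
the job is handed in; nothing more can be done
None
```

The locking pin is clear of the hasp and resting in the side notch against its end wall, the bystanders appear undisturbed, and the job was handed in at about 14 s of the 37 s allowed; the verdict was not shown.

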